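# Find the tight spot on a slide rail

### The arm

A 6-joint arm with a two-finger parallel gripper is mounted at the origin on the work surface. World frame = base frame: x ahead of the robot, y to its left, z up, the work surface at z = 0. Lengths are in m, angles in rad, forces in N, time in s.
With the tool pointing down it reaches from about 0.3 to 0.825 m from the base axis. Payload 5.4 kg.
Tool frame: the origin (TCP) lies on the centre line of the jaws, within the pads' length; the fingertips stand ctrl.tip_reach ahead of it and the grasp point (between the pads) lies 2 mm behind it (ctrl.tip_reach is the distance from the TCP to the fingertips, in m); z points along the fingers, y is the line along which they close (so a half turn about z gives the same grasp; the last joint's range is limited). The gripper opens to 92 mm and grips with 3 to 60 N. Pads are 20 mm wide; open, the fingers measure 128 mm over their backs; the gripper's body (75 mm by 189 mm) begins 69 mm behind the grasp point.
Start: joints at [1.049, 0.158, 1.597, -0, 1.386, -0.21], TCP at [0.176, 0.547, 0.232] pointing down, gripper open.
Joint ranges: [-2.91, 2.91], [-0.94, 2.29], [0.18, 2.7], [-1.29, 4.43], [0.17, 2.64], [-3, 3]. Speed limits (rad/s): [2.57, 2.57, 3.14, 3.14, 3.14, 3.14].

### API

Orientations are given as [roll, pitch, yaw] about the fixed x, y, z axes, in that order (R = Rz(yaw) Ry(pitch) Rx(roll)).
In Python, from rig import ctrl gives the robot as it stands.
- The arm moves only by the shell command python3 -m creep 'ROWS' [OPENING]. ROWS is JSON, a list of rows, each an object with "offset": the shift along the world's x, y, z each as a share of 4 cm, from -1 to 1, a list of three; "rot": the turn, a rotation vector about the world's x, y, z each as a share of 6 degrees, from -1 to 1, a list of three. In form: [{"offset": [dx, dy, dz], "rot": [rx, ry, rz]}, ...]. A call has 1 to 12 rows; each row shifts and turns the commanded pose from where the row before left it; what a row does not reach is not made up. A row lasts 1/8 s, in which the tool goes at most 62.5 mm and 10.7 degrees, less where a joint would pass 70% of its speed; a pose out of reach is approached as far as the arm can. A call with a number of a shift or a turn outside -1 to 1 is refused whole. A call with a gripper value outside its range is refused whole. OPENING is the opening, from -1 (shut) to 1 (fully open), set as the call begins (- or left out, the last holds). The fingers move at their own pace and stop on an object; the grip force is fixed at half the most. Time passes only in rows, so rows that do not move let the fingers close. It gives the time, the measured TCP pose, the force, the opening and the grip force at its end, in the units of the state.
- ctrl.state(): the state, without advancing time (a new reading comes with each control period).
- ctrl.grab_frame(name): name is "scene" or "top" or "wrist"; returns a dict with "image" (480x640x3 uint8, blue, green, red), "z_map" (480x640 float32, m along the optical axis (not along the pixel's ray), 0 where there is no reading), "mtx" (3x3 intrinsics, pixels), "distortion" ([k1, k2, p1, p2, k3] as OpenCV has them; the pictures are not rectified), "view" (4x4, takes a point from world to camera coordinates). Camera axes: x right, y up, looking along -z (the intrinsics and any distortion apply to the point x, -y, -z); pixel columns grow to the right and rows downward; lengths in m; the calibration is good to about 2 mm. A picture is of the moment at which its call begins.
- ctrl.hand_in(): hands the job in; it is judged then, once.
The state is a dict: "time_s": time; "joint_positions": joint angles; "joint_vel": joint speeds; "joint_torque": joint torques, N m; "ee_pos": TCP position; "orientation": TCP orientation; "contact_force": force on the tool from outside, world axes, zero at the start; "moment": the same for the moment, N m; "width": finger opening in m; "finger_force": force on a finger pad.
Only numpy, scipy, OpenCV 4.12 (cv2) and the standard library are available. Lean on these libraries where they do the work, as an engineer would, in place of code of your own. Each camera call takes 0.05 s, during which the arm holds its last target. There are 200 camera calls.

### The job

By its black knob, slide the carriage along the rail right up to the rubber buffer at the clamp end, then all the way to the buffer at the other end, feeling for the tight spot; touch the buffers gently, without ramming them. Then bring the carriage back, leave it standing squarely on the tight spot so the burr there can be dressed, and let go. Leave the loose things on the table as they are.

Things in the scene. Friction and masses are not known exactly. Their poses are not given: they have to be found in the camera images.
- rail: Straight aluminium slide rail (328 mm long, 34 wide, top 36 above the table) on a pine plank (440 x 110 x 18), all fixed. Origin: under the plank's centre, on the table top; y along the rail, x across, z up. At each end of the rail a dark steel end block (60 mm high) carries a rubber buffer (18 mm dia., 47 mm above the table).
- carriage (a joint): Position (m) of the steel carriage along the rail, 0 at mid rail, growing along the rail's +y. The carriage is a 60 x 60 mm block (top 57 mm above the table) that slides only along the rail, with about 2 N of steady drag. It just touches the rubber buffers at +0.110 and -0.110.
- knob (a point): Grip point of the black round upright knob in the middle of the carriage's top: 24 mm dia., from 57 to 97 mm above the table; the point is on its axis, 82 mm above the table (rail's origin + 0.082 up, shifted along rail y by carriage).
- shoe: The small spring shoe hidden inside the carriage, under the knob's axis, 27 mm above the table, rubbing in the rail's slot. The tight spot is a low burr in the slot, about 20 mm long, that cannot be seen or told from any pose: somewhere with the carriage between -0.065 and +0.065. On it the shoe is pressed with some 16 N, and pushing the carriage takes about 8 N (13 N at its near edge) instead of 2 N, either way. Left there, it stays.
- buffer_left (a joint): How far (m) the rubber buffer at the rail's +y end is squeezed: 0 free, 3.5 N per mm, solid a little past 0.006.
- buffer_right (a joint): The same for the buffer at the rail's -y end.
- clamp: Steel hold-down clamp with a black turning knob (34 mm dia., top 108 mm high) tightened on a shim, over one end of the plank (+y or -y, it differs), on the rail's centre line, 190 mm from mid rail. Origin: on its screw axis at table height; its spine stands 71 mm to the rail's +x side. Fixed. A low flat steel strap (24 mm high) holds the plank's other end.
- tumbler: Clear glass tumbler of screws, 72 mm across, 88 high, loose; origin under its centre. Bystander.
- screwdriver: Stubby screwdriver with a yellow handle, 90 mm long, 28 thick, loose; origin under the handle's front end. Bystander.
- hinge: Flat chrome hinge, 60 x 56 x 8 mm, loose; origin under its centre. Bystander.
- shim_block: Wooden shim block, 40 x 65 x 22 mm, loose; origin under its centre. Bystander.
- spanner: Steel spanner 150 mm long, loose, lying well to the right of the rail. Bystander.
- grease_tin: Round tin, 72 mm across, 50 high, loose, to the left of the rail. Bystander.
- tape_measure: Tape measure, 62 x 30 x 60 mm, loose, to the right of the rail. Bystander.
Not all that is in view belongs to the job. Of the things that look like the clamp, the smallest one is meant.

How it is judged:
On the way, in this order (a step that is already met when the one before it is completed fails the run):
1. the carriage reaches the buffer at the clamp end (within 2 mm of touching, or touching) (horizontal distance between knob and clamp below 0.082 m), for 0.05 s.
2. the carriage reaches the buffer at the other end (within 2 mm of touching, or touching) (horizontal distance between knob and clamp above 0.298 m), for 0.05 s.
At the end, for the whole second after the job is handed in: The carriage rests on the tight spot, its shoe pressed by the burr with more than 6 N (carriage centre within about 9 mm of the burr's centre), at rest (under 5 mm/s) (contact force between shoe and anything else above 6 N and velocity of joint carriage between -0.005 and 0.005 m/s); the robot touches nothing.
It fails at once if a buffer is rammed: squeezed more than 5 mm (about 17 N) (value of joint any of buffer_left, buffer_right above 0.005 m).
It fails at once if a loose bystander is moved more than 20 mm (distance of any of tumbler, screwdriver, hinge, shim_block, spanner, grease_tin, tape_measure from where it was at the start of the episode above 0.02 m).
It also fails if it takes over 67 s, if anything falls off the work surface, if the arm or the gripper's body presses on something with over 40 N, if the wrist force passes 120 N, or if a joint passes its speed limit or range.

## Working session

There is one attempt and no reset: what is moved stays moved. The work goes in short steps, Python scripts to look and compute and a shell command to move; the robot and the scene stay as the last step left them, time stands still between calls to the robot, and variables do not carry over. Pictures are saved under pics/ and viewed, at most 10 in all, crops included, and the job is handed in when it is done.

```bash
mkdir -p pics; ls; cat > h.py <<'E'
import numpy as np, cv2
from rig import ctrl
def ray(f,u,v):
    p=cv2.undistortPoints(np.array([[[u,v]]],float),f["mtx"],np.array(f["distortion"],float))[0,0]
    V=np.array(f["view"]);R=V[:3,:3];t=V[:3,3]
    return -R.T@t, R.T@np.array([p[0],-p[1],-1.])
def onz(f,u,v,z):
    o,d=ray(f,u,v); return o+d*(z-o[2])/d[2]
def dep(f,u,v):
    o,d=ray(f,u,v); return o+d*f["z_map"][int(v),int(u)]
E
python3 - <<'E'
from h import *
import pickle
for n in("scene","top"):
    f=ctrl.grab_frame(n);cv2.imwrite(f"pics/{n}0.png",f["image"]);pickle.dump(f,open(n+".pkl","wb"))
print(ctrl.state(),ctrl.tip_reach)
E
```

```text
pics
{'time_s': 0.1, 'joint_positions': array([ 1.04890057e+00,  1.59000619e-01,  1.59806076e+00, -1.70009157e-05,
        1.38622164e+00, -2.10090944e-01]), 'joint_vel': array([-0.00016689, -0.00103576, -0.00296748,  0.0013757 ,  0.00075796,
        0.00118195]), 'joint_torque': array([ 4.65502799e-04, -3.86503029e+01, -3.22959638e+01,  7.04223127e-02,
        3.39128100e-02, -3.49678464e-05]), 'ee_pos': array([0.17614785, 0.54680006, 0.23073197]), 'orientation': array([-3.13993596e+00, -3.36185760e-04,  2.82979070e+00]), 'contact_force': array([-1.12783869, -0.16050466, -0.39221667]), 'moment': array([-0.00975276, -0.02111262,  0.00109019]), 'finger_force': 0.0, 'width': 0.092042197087616} 0.017
```

View pics/top0.png

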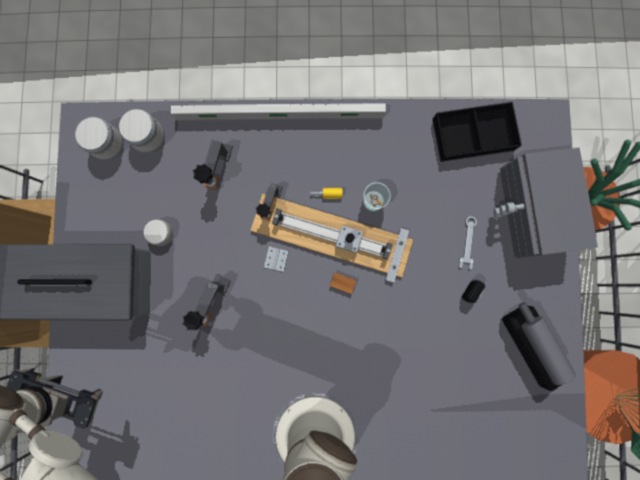

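View pics/scene0.png

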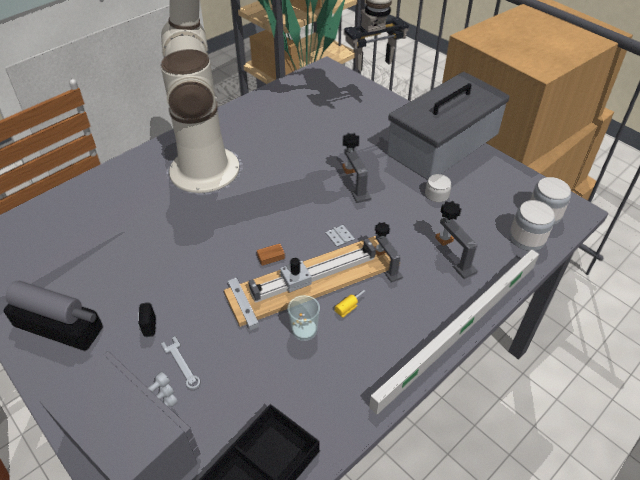

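The top view shows three clamp-like things, with knobs at (204,174), (193,320) and (264,210). The one at (264,210) is the smallest and sits over the plank's left end on the rail line, so it fits. The carriage knob is at about (348,238). Next: measure these and take one enlarged crop to confirm.

```bash
python3 - <<'E'
from h import *
import pickle
f=pickle.load(open("top.pkl","rb"));im=f["image"]
cv2.imwrite("pics/crop.png",cv2.resize(im[140:340,170:430],None,fx=3,fy=3,interpolation=cv2.INTER_CUBIC)[:600,:780])
hsv=cv2.cvtColor(im,cv2.COLOR_BGR2HSV)
# plank: wood colour
m=cv2.inRange(hsv,(8,70,90),(25,255,255));m[:185]=0;m[285:]=0;m[:,:240]=0;m[:,420:]=0
m=cv2.morphologyEx(m,cv2.MORPH_OPEN,np.ones((2,2)))
n,l,s,c=cv2.connectedComponentsWithStats(m)
for i in range(1,n):
    if s[i,4]>60: print("wood",s[i],c[i])
keep=m.copy()
for i in range(1,n):
    if s[i,4]<60 or c[i][1]>275: keep[l==i]=0
pts=np.argwhere(keep)[:,::-1]
W=np.array([onz(f,u,v,0.018)[:2] for u,v in pts],np.float32)
r=cv2.minAreaRect(W);print("plank rect",r,cv2.boxPoints(r))
# dark blobs
d=cv2.inRange(hsv,(0,0,0),(180,255,38))
n,l,s,c=cv2.connectedComponentsWithStats(d)
for i in range(1,n):
    u,v=c[i]
    if s[i,4]>20 and 180<u<420 and 140<v<340:
        print("dark",s[i],c[i].round(1),"depth pt",dep(f,u,v).round(3))
for u,v in((348,238),(264,210),(204,174),(193,320),(376,196)): print(u,v,dep(f,u,v).round(3))
E
```

```text
wood [323 188  21  12 200] [333.3   193.865]
wood [ 252  199  147   75 3477] [325.33563417 235.10871441]
wood [398 239  16  39 238] [405.47478992 258.13445378]
wood [331 274  26  12 221] [342.760181   280.79638009]
plank rect ((0.5836765170097351, -0.06459933519363403), (0.4390033185482025, 0.19249439239501953), 72.53301239013672) [[ 0.42598248 -0.24509059]
 [ 0.60960096 -0.30286896]
 [ 0.74137056  0.11589192]
 [ 0.5577521   0.17367029]]
dark [220 146   7  11  44] [222.7 151.2] depth pt [0.776 0.247 0.06 ]
dark [195 165  18  18 240] [203.2 173.8] depth pt [0.693 0.278 0.145]
dark [257 204  12  12 104] [262.9 209.8] depth pt [0.605 0.13  0.106]
dark [346 235   7   7  35] [349.3 237.9] depth pt [ 0.532 -0.095  0.094]
dark [184 312  19  17 241] [193.1 320.3] depth pt [0.324 0.297 0.145]
348 238 [ 0.531 -0.091  0.097]
264 210 [0.605 0.127 0.106]
204 174 [0.693 0.277 0.143]
193 320 [0.325 0.297 0.145]
376 196 [ 0.651 -0.172  0.046]
```

View pics/crop.png

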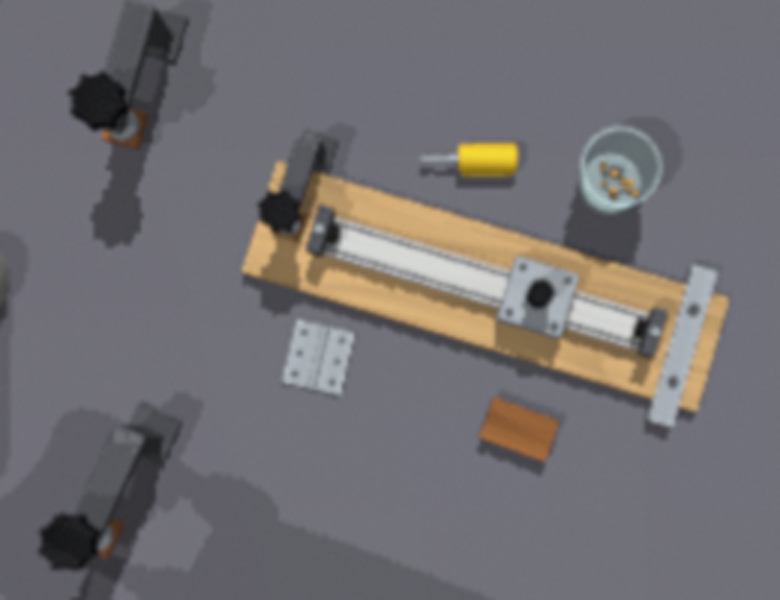

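The crop confirms it: the clamp at crop (280,212) has the smallest knob and sits on the plank beside the rail's left end block, at a height of 106 mm against the 108 given. The rail direction is about 72°, which the tool's closing line already matches. Moving above the knob.

```bash
python3 -m creep '[{"offset":[0.55,-1,0],"rot":[0,0,0]},{"offset":[0.55,-1,0],"rot":[0,0,0]},{"offset":[0.55,-1,0],"rot":[0,0,0]},{"offset":[0.55,-1,0],"rot":[0,0,0]},{"offset":[0.55,-1,0],"rot":[0,0,0]},{"offset":[0.55,-1,0],"rot":[0,0,0]},{"offset":[0.55,-1,0],"rot":[0,0,0]},{"offset":[0.55,-1,0],"rot":[0,0,0]},{"offset":[0.55,-1,0],"rot":[0,0,0]},{"offset":[0.55,-1,0],"rot":[0,0,0]},{"offset":[0.55,-1,0],"rot":[0,0,0]},{"offset":[0.55,-1,0],"rot":[0,0,0]}]' 1
python3 -m creep '[{"offset":[0.55,-1,0],"rot":[0,0,0]},{"offset":[0.55,-1,0],"rot":[0,0,0]},{"offset":[0.5,-1,0],"rot":[0,0,0]},{"offset":[0.4,-0.8,0],"rot":[0,0,0]},{"offset":[0,0,0],"rot":[0,0,0]},{"offset":[0,0,0],"rot":[0,0,0]}]'
python3 - <<'E'
from h import *
import pickle
f=ctrl.grab_frame("wrist");cv2.imwrite("pics/w1.png",f["image"]);pickle.dump(f,open("w1.pkl","wb"))
E
```

```text
time_s: 1.6
ee_pos: [0.4407, 0.0658, 0.2313]
orientation: [3.142, -0.0, 2.83]
contact_force: [-0.0, 1.1, -0.5]
width: 0.092
finger_force: 0.0
time_s: 2.35
ee_pos: [0.5199, -0.0841, 0.2311]
orientation: [3.141, -0.001, 2.83]
contact_force: [0.2, 0.0, 0.0]
width: 0.0919
finger_force: 0.0
```

View pics/w1.png

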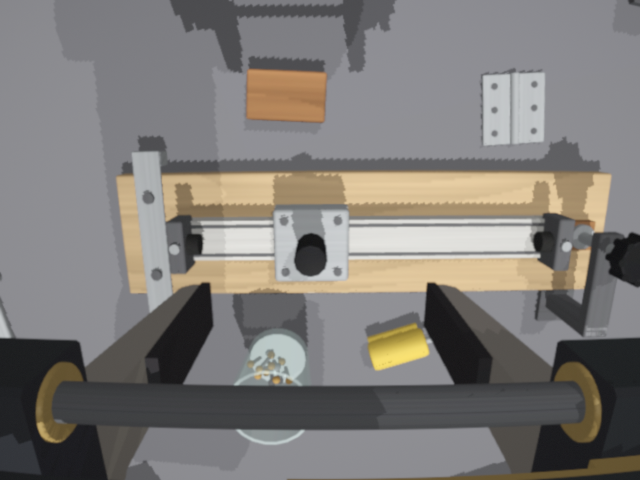

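The wrist view shows the rail horizontal in the image, so the yaw is right. The knob top is at about (311,260), the carriage plate centre at (311,244), and the end blocks at (180,245) and (557,243).

```bash
python3 - <<'E'
from h import *
import pickle
f=pickle.load(open("w1.pkl","rb"));im=f["image"]
hsv=cv2.cvtColor(im,cv2.COLOR_BGR2HSV)
d=cv2.inRange(hsv[200:300,280:345],(0,0,0),(180,255,45))
n,l,s,c=cv2.connectedComponentsWithStats(d)
for i in range(1,n):
    if s[i,4]>50: print(s[i],c[i]+[280,200])
print("knobtop",onz(f,311,262,.097),"dep",dep(f,311,262))
P=[onz(f,u,v,.057) for u,v in((274,208),(348,207),(348,280),(274,281))];print("carr",np.mean(P,0),[np.linalg.norm(P[i]-P[i-1]) for i in range(4)])
a,b=onz(f,130,293,.018),onz(f,600,290,.018);c_,e=onz(f,118,173,.018),onz(f,610,172,.018)
for p,q in((a,b),(c_,e)):
    print("edge",p,q,np.degrees(np.arctan2(*(q-p)[1::-1])),np.linalg.norm(q-p))
print("buffers tip",onz(f,202,243,.047),onz(f,535,242,.047))
E
```

```text
[ 16  34  29  28 357] [310.17366947 243.40896359]
knobtop [ 0.53519845 -0.0930135   0.097     ] dep [ 0.53488931 -0.09289796  0.09805755]
carr [ 0.53332978 -0.09295734  0.057     ] [np.float64(0.060095160104853544), np.float64(0.05749022286651107), np.float64(0.06001526164432299), np.float64(0.060156960334738455)]
edge [ 0.53530721 -0.27193775  0.018     ] [0.6712278  0.15299558 0.018     ] 72.26243233677495 0.44614206471882034
edge [ 0.43007846 -0.23619324  0.018     ] [0.56137671 0.17845329 0.018     ] 72.4295554249675 0.43493789927736015
buffers tip [ 0.5067647  -0.17867837  0.047     ] [0.591361   0.08542806 0.047     ]
```

```bash
python3 -m creep '[{"offset":[0.35,-0.22,0],"rot":[0,0,0]},{"offset":[0,0,-0.5],"rot":[0,0,0]},{"offset":[0,0,-0.5],"rot":[0,0,0]},{"offset":[0,0,-0.5],"rot":[0,0,0]},{"offset":[0,0,-0.5],"rot":[0,0,0]},{"offset":[0,0,-0.5],"rot":[0,0,0]},{"offset":[0,0,-0.5],"rot":[0,0,0]},{"offset":[0,0,-0.5],"rot":[0,0,0]},{"offset":[0,0,-0.2],"rot":[0,0,0]},{"offset":[0,0,0],"rot":[0,0,0]},{"offset":[0,0,0],"rot":[0,0,0]}]' 1
python3 -m creep '[{"offset":[0,0,0],"rot":[0,0,0]},{"offset":[0,0,0],"rot":[0,0,0]},{"offset":[0,0,0],"rot":[0,0,0]},{"offset":[0,0,0],"rot":[0,0,0]},{"offset":[0,0,0],"rot":[0,0,0]},{"offset":[0,0,0],"rot":[0,0,0]},{"offset":[0,0,0],"rot":[0,0,0]},{"offset":[0,0,0],"rot":[0,0,0]}]' -1
```

```text
time_s: 3.78
ee_pos: [0.535, -0.0935, 0.0846]
orientation: [-3.141, 0.002, 2.83]
contact_force: [0.7, -0.5, -0.2]
width: 0.092
finger_force: 0.0
time_s: 4.78
ee_pos: [0.5344, -0.0937, 0.0836]
orientation: [-3.141, -0.0, 2.83]
contact_force: [-0.4, -0.8, -0.1]
width: 0.0233
finger_force: 30.0
```

```bash
(python3 -m creep '[{"offset":[0.045,0.143,0],"rot":[0,0,0]}]'
python3 -m creep '[{"offset":[0.045,0.143,0],"rot":[0,0,0]}]'
python3 -m creep '[{"offset":[0.045,0.143,0],"rot":[0,0,0]}]'
python3 -m creep '[{"offset":[0.045,0.143,0],"rot":[0,0,0]}]'
python3 -m creep '[{"offset":[0.045,0.143,0],"rot":[0,0,0]}]'
python3 -m creep '[{"offset":[0.045,0.143,0],"rot":[0,0,0]}]'
python3 -m creep '[{"offset":[0.045,0.143,0],"rot":[0,0,0]}]'
python3 -m creep '[{"offset":[0.045,0.143,0],"rot":[0,0,0]}]') | egrep 'pos|contact'
```

```text
ee_pos: [0.5361, -0.0882, 0.0836]
contact_force: [-1.5, -1.3, -0.2]
ee_pos: [0.5381, -0.0819, 0.0836]
contact_force: [-0.8, -1.1, 0.2]
ee_pos: [0.5399, -0.076, 0.0836]
contact_force: [-0.7, -0.9, 0.5]
ee_pos: [0.5417, -0.0702, 0.0836]
contact_force: [-1.3, -2.1, -0.0]
ee_pos: [0.5435, -0.0646, 0.0836]
contact_force: [-1.9, -4.5, 0.1]
ee_pos: [0.5448, -0.0606, 0.0836]
contact_force: [-4.6, -12.3, 0.6]
ee_pos: [0.5462, -0.0559, 0.0836]
contact_force: [-5.5, -14.4, 2.0]
ee_pos: [0.5483, -0.0492, 0.0836]
contact_force: [-3.0, -6.7, 1.2]
```

```bash
(python3 -m creep '[{"offset":[0.023,0.072,0],"rot":[0,0,0]}]'
python3 -m creep '[{"offset":[0.023,0.072,0],"rot":[0,0,0]}]'
python3 -m creep '[{"offset":[0.023,0.072,0],"rot":[0,0,0]}]'
python3 -m creep '[{"offset":[0.023,0.072,0],"rot":[0,0,0]}]'
python3 -m creep '[{"offset":[0.023,0.072,0],"rot":[0,0,0]}]'
python3 -m creep '[{"offset":[0.023,0.072,0],"rot":[0,0,0]}]'
python3 -m creep '[{"offset":[0.023,0.072,0],"rot":[0,0,0]}]'
python3 -m creep '[{"offset":[0.023,0.072,0],"rot":[0,0,0]}]'
python3 -m creep '[{"offset":[0.045,0.143,0],"rot":[0,0,0]}]'
python3 -m creep '[{"offset":[0.045,0.143,0],"rot":[0,0,0]}]') | egrep 'pos|contact'
```

```text
ee_pos: [0.5496, -0.0451, 0.0836]
contact_force: [-1.8, -1.1, -0.3]
ee_pos: [0.5507, -0.0416, 0.0836]
contact_force: [-1.3, -2.2, -0.2]
ee_pos: [0.5516, -0.0387, 0.0836]
contact_force: [-0.7, -1.6, 0.6]
ee_pos: [0.5525, -0.0359, 0.0836]
contact_force: [-1.4, -0.8, 0.8]
ee_pos: [0.5534, -0.0331, 0.0836]
contact_force: [-0.9, -1.9, 0.3]
ee_pos: [0.5543, -0.0302, 0.0836]
contact_force: [-1.8, -1.1, 0.9]
ee_pos: [0.5552, -0.0274, 0.0836]
contact_force: [-1.3, -2.3, 0.3]
ee_pos: [0.5561, -0.0245, 0.0836]
contact_force: [-1.2, -2.0, 1.4]
ee_pos: [0.5579, -0.0188, 0.0836]
contact_force: [-2.3, -1.8, 0.8]
ee_pos: [0.5598, -0.0129, 0.0836]
contact_force: [-2.7, -1.9, 0.6]
```

```bash
(python3 -m creep '[{"offset":[0.045,0.143,0],"rot":[0,0,0]}]'
python3 -m creep '[{"offset":[0.045,0.143,0],"rot":[0,0,0]}]'
python3 -m creep '[{"offset":[0.045,0.143,0],"rot":[0,0,0]}]'
python3 -m creep '[{"offset":[0.045,0.143,0],"rot":[0,0,0]}]'
python3 -m creep '[{"offset":[0.045,0.143,0],"rot":[0,0,0]}]'
python3 -m creep '[{"offset":[0.045,0.143,0],"rot":[0,0,0]}]'
python3 -m creep '[{"offset":[0.045,0.143,0],"rot":[0,0,0]}]'
python3 -m creep '[{"offset":[0.045,0.143,0],"rot":[0,0,0]}]'
python3 -m creep '[{"offset":[0.045,0.143,0],"rot":[0,0,0]}]'
python3 -m creep '[{"offset":[0.045,0.143,0],"rot":[0,0,0]}]') | egrep 'pos|contact'
```

```text
ee_pos: [0.5616, -0.0071, 0.0836]
contact_force: [-2.5, -1.6, 1.3]
ee_pos: [0.5634, -0.0014, 0.0836]
contact_force: [-3.2, -1.9, 1.9]
ee_pos: [0.5652, 0.0043, 0.0836]
contact_force: [-2.6, -0.5, 2.4]
ee_pos: [0.5669, 0.0101, 0.0835]
contact_force: [-3.7, -0.6, 1.2]
ee_pos: [0.5688, 0.0158, 0.0836]
contact_force: [-3.3, -0.8, 2.6]
ee_pos: [0.5706, 0.0215, 0.0836]
contact_force: [-3.6, -0.2, 2.2]
ee_pos: [0.5724, 0.0272, 0.0836]
contact_force: [-3.6, -1.3, 2.0]
ee_pos: [0.5742, 0.0329, 0.0836]
contact_force: [-4.0, -0.5, 1.8]
ee_pos: [0.576, 0.0386, 0.0836]
contact_force: [-2.9, -1.6, 2.7]
ee_pos: [0.5778, 0.0443, 0.0836]
contact_force: [-4.0, -1.2, 2.3]
```

```bash
(python3 -m creep '[{"offset":[0.013,0.048,0],"rot":[0,0,0]}]'
python3 -m creep '[{"offset":[0.013,0.048,0],"rot":[0,0,0]}]'
python3 -m creep '[{"offset":[0.013,0.048,0],"rot":[0,0,0]}]'
python3 -m creep '[{"offset":[0.013,0.048,0],"rot":[0,0,0]}]'
python3 -m creep '[{"offset":[0.008,0.024,0],"rot":[0,0,0]}]'
python3 -m creep '[{"offset":[0.008,0.024,0],"rot":[0,0,0]},{"offset":[0,0,0],"rot":[0,0,0]}]' )| egrep 'pos|contact'
```

```text
ee_pos: [0.5784, 0.0463, 0.0836]
contact_force: [-3.5, -0.4, 1.7]
ee_pos: [0.5788, 0.0478, 0.0836]
contact_force: [-3.4, -1.2, 1.6]
ee_pos: [0.5794, 0.0497, 0.0836]
contact_force: [-2.5, -0.8, 2.2]
ee_pos: [0.58, 0.0515, 0.0836]
contact_force: [-2.8, -0.7, 1.0]
ee_pos: [0.5803, 0.0525, 0.0836]
contact_force: [-2.5, -1.2, 1.0]
ee_pos: [0.5806, 0.0536, 0.0836]
contact_force: [-2.0, -1.7, 0.3]
```

```bash
(python3 -m creep '[{"offset":[0.008,0.024,0],"rot":[0,0,0]},{"offset":[0,0,0],"rot":[0,0,0]}]'
python3 -m creep '[{"offset":[0.008,0.024,0],"rot":[0,0,0]},{"offset":[0,0,0],"rot":[0,0,0]}]'
python3 -m creep '[{"offset":[0.008,0.024,0],"rot":[0,0,0]},{"offset":[0,0,0],"rot":[0,0,0]}]'
python3 -m creep '[{"offset":[0.008,0.024,0],"rot":[0,0,0]},{"offset":[0,0,0],"rot":[0,0,0]}]' )| egrep 'pos|contact'
```

```text
ee_pos: [0.5809, 0.0545, 0.0836]
contact_force: [-2.1, -1.6, 0.0]
ee_pos: [0.5812, 0.0555, 0.0836]
contact_force: [-1.0, -0.7, 0.5]
ee_pos: [0.5815, 0.0564, 0.0836]
contact_force: [-1.5, -1.1, -0.3]
ee_pos: [0.5818, 0.0573, 0.0836]
contact_force: [-2.9, -1.0, -0.3]
```

```bash
(python3 -m creep '[{"offset":[0.008,0.024,0],"rot":[0,0,0]},{"offset":[0,0,0],"rot":[0,0,0]}]'
python3 -m creep '[{"offset":[0.008,0.024,0],"rot":[0,0,0]},{"offset":[0,0,0],"rot":[0,0,0]}]'
python3 -m creep '[{"offset":[0.008,0.024,0],"rot":[0,0,0]},{"offset":[0,0,0],"rot":[0,0,0]}]')| egrep 'pos|contact'
```

```text
ee_pos: [0.582, 0.058, 0.0836]
contact_force: [-2.8, -4.2, 1.0]
ee_pos: [0.5822, 0.0586, 0.0836]
contact_force: [-4.7, -4.6, 1.5]
ee_pos: [0.5823, 0.0591, 0.0836]
contact_force: [-5.4, -7.3, 2.9]
```

The clamp-end buffer was met gently at y ≈ 0.0575. Now going back, feeling the burr from the other side.

```bash
(python3 -m creep '[{"offset":[-0.059,-0.19,0],"rot":[0,0,0]},{"offset":[-0.059,-0.19,0],"rot":[0,0,0]},{"offset":[-0.059,-0.19,0],"rot":[0,0,0]},{"offset":[-0.059,-0.19,0],"rot":[0,0,0]},{"offset":[-0.059,-0.19,0],"rot":[0,0,0]},{"offset":[-0.059,-0.19,0],"rot":[0,0,0]},{"offset":[-0.059,-0.19,0],"rot":[0,0,0]},{"offset":[-0.059,-0.19,0],"rot":[0,0,0]},{"offset":[-0.059,-0.19,0],"rot":[0,0,0]},{"offset":[-0.059,-0.19,0],"rot":[0,0,0]},{"offset":[-0.059,-0.19,0],"rot":[0,0,0]}]'
python3 -m creep '[{"offset":[-0.023,-0.072,0],"rot":[0,0,0]}]'
python3 -m creep '[{"offset":[-0.023,-0.072,0],"rot":[0,0,0]}]'
python3 -m creep '[{"offset":[-0.023,-0.072,0],"rot":[0,0,0]}]'
python3 -m creep '[{"offset":[-0.023,-0.072,0],"rot":[0,0,0]}]'
python3 -m creep '[{"offset":[-0.015,-0.048,0],"rot":[0,0,0]}]'
python3 -m creep '[{"offset":[-0.015,-0.048,0],"rot":[0,0,0]}]'
python3 -m creep '[{"offset":[-0.015,-0.048,0],"rot":[0,0,0]}]'
python3 -m creep '[{"offset":[-0.015,-0.048,0],"rot":[0,0,0]}]'
python3 -m creep '[{"offset":[-0.015,-0.048,0],"rot":[0,0,0]}]'
python3 -m creep '[{"offset":[-0.015,-0.048,0],"rot":[0,0,0]}]'
python3 -m creep '[{"offset":[-0.015,-0.048,0],"rot":[0,0,0]}]'
python3 -m creep '[{"offset":[-0.015,-0.048,0],"rot":[0,0,0]}]'
python3 -m creep '[{"offset":[-0.015,-0.048,0],"rot":[0,0,0]}]'
python3 -m creep '[{"offset":[-0.015,-0.048,0],"rot":[0,0,0]}]'
python3 -m creep '[{"offset":[-0.015,-0.048,0],"rot":[0,0,0]}]'
python3 -m creep '[{"offset":[-0.015,-0.048,0],"rot":[0,0,0]}]')| egrep 'pos|contact|time'
```

```text
time_s: 12.28
ee_pos: [0.5564, -0.0238, 0.0836]
contact_force: [-2.8, 2.8, 1.1]
time_s: 12.4
ee_pos: [0.5555, -0.0268, 0.0836]
contact_force: [-3.9, 4.8, 2.2]
time_s: 12.52
ee_pos: [0.5547, -0.0293, 0.0836]
contact_force: [-3.3, 3.9, 2.0]
time_s: 12.65
ee_pos: [0.5538, -0.032, 0.0835]
contact_force: [-3.8, 3.7, 2.0]
time_s: 12.78
ee_pos: [0.5529, -0.0349, 0.0836]
contact_force: [-4.3, 3.7, 2.9]
time_s: 12.9
ee_pos: [0.5523, -0.0369, 0.0836]
contact_force: [-3.1, 3.5, 2.5]
time_s: 13.02
ee_pos: [0.5517, -0.0387, 0.0836]
contact_force: [-3.9, 2.9, 2.2]
time_s: 13.15
ee_pos: [0.5511, -0.0406, 0.0836]
contact_force: [-4.5, 3.3, 1.8]
time_s: 13.28
ee_pos: [0.5505, -0.0426, 0.0836]
contact_force: [-3.1, 3.8, 1.9]
time_s: 13.4
ee_pos: [0.5499, -0.0444, 0.0836]
contact_force: [-4.5, 4.6, 2.9]
time_s: 13.52
ee_pos: [0.5495, -0.0457, 0.0836]
contact_force: [-4.0, 9.2, 2.6]
time_s: 13.65
ee_pos: [0.5491, -0.0469, 0.0836]
contact_force: [-2.1, 10.3, 2.1]
time_s: 13.78
ee_pos: [0.5488, -0.0481, 0.0837]
contact_force: [0.7, 13.5, 1.0]
time_s: 13.9
ee_pos: [0.5483, -0.0497, 0.0837]
contact_force: [0.3, 12.5, 1.4]
time_s: 14.02
ee_pos: [0.5477, -0.0516, 0.0837]
contact_force: [0.2, 13.6, 1.9]
time_s: 14.15
ee_pos: [0.547, -0.0535, 0.0836]
contact_force: [-0.5, 12.6, 2.4]
time_s: 14.28
ee_pos: [0.5465, -0.0554, 0.0836]
contact_force: [-0.6, 13.1, 1.9]
```

```bash
(python3 -m creep '[{"offset":[-0.015,-0.048,0],"rot":[0,0,0]}]'
python3 -m creep '[{"offset":[-0.015,-0.048,0],"rot":[0,0,0]}]'
python3 -m creep '[{"offset":[-0.015,-0.048,0],"rot":[0,0,0]}]'
python3 -m creep '[{"offset":[-0.015,-0.048,0],"rot":[0,0,0]}]'
python3 -m creep '[{"offset":[-0.015,-0.048,0],"rot":[0,0,0]}]'
python3 -m creep '[{"offset":[-0.015,-0.048,0],"rot":[0,0,0]}]'
python3 -m creep '[{"offset":[-0.015,-0.048,0],"rot":[0,0,0]}]'
python3 -m creep '[{"offset":[-0.015,-0.048,0],"rot":[0,0,0]}]'
python3 -m creep '[{"offset":[-0.045,-0.143,0],"rot":[0,0,0]},{"offset":[-0.045,-0.143,0],"rot":[0,0,0]},{"offset":[-0.045,-0.143,0],"rot":[0,0,0]},{"offset":[-0.045,-0.143,0],"rot":[0,0,0]},{"offset":[-0.045,-0.143,0],"rot":[0,0,0]},{"offset":[-0.045,-0.143,0],"rot":[0,0,0]},{"offset":[-0.045,-0.143,0],"rot":[0,0,0]},{"offset":[0,0,0],"rot":[0,0,0]}]')| egrep 'pos|contact'
```

```text
ee_pos: [0.5458, -0.0573, 0.0836]
contact_force: [-0.7, 12.8, 2.4]
ee_pos: [0.5452, -0.0594, 0.0837]
contact_force: [-1.0, 10.5, 2.6]
ee_pos: [0.5443, -0.0623, 0.0836]
contact_force: [-1.7, 7.6, 1.5]
ee_pos: [0.5434, -0.0651, 0.0836]
contact_force: [-4.0, 3.6, 2.0]
ee_pos: [0.5427, -0.0674, 0.0835]
contact_force: [-4.5, 2.9, 1.7]
ee_pos: [0.5421, -0.0695, 0.0836]
contact_force: [-4.0, 2.6, 2.5]
ee_pos: [0.5415, -0.0714, 0.0836]
contact_force: [-4.1, 3.4, 2.5]
ee_pos: [0.5409, -0.0733, 0.0836]
contact_force: [-3.6, 3.3, 2.0]
ee_pos: [0.528, -0.1142, 0.0836]
contact_force: [-5.5, -0.4, 2.1]
```

```bash
(python3 -m creep '[{"offset":[-0.045,-0.143,0],"rot":[0,0,0]},{"offset":[-0.045,-0.143,0],"rot":[0,0,0]},{"offset":[-0.045,-0.143,0],"rot":[0,0,0]},{"offset":[-0.045,-0.143,0],"rot":[0,0,0]},{"offset":[-0.045,-0.143,0],"rot":[0,0,0]},{"offset":[0,0,0],"rot":[0,0,0]}]'
python3 -m creep '[{"offset":[-0.015,-0.048,0],"rot":[0,0,0]},{"offset":[0,0,0],"rot":[0,0,0]}]'
python3 -m creep '[{"offset":[-0.015,-0.048,0],"rot":[0,0,0]},{"offset":[0,0,0],"rot":[0,0,0]}]'
python3 -m creep '[{"offset":[-0.008,-0.024,0],"rot":[0,0,0]},{"offset":[0,0,0],"rot":[0,0,0]}]'
python3 -m creep '[{"offset":[-0.008,-0.024,0],"rot":[0,0,0]},{"offset":[0,0,0],"rot":[0,0,0]}]'
python3 -m creep '[{"offset":[-0.008,-0.024,0],"rot":[0,0,0]},{"offset":[0,0,0],"rot":[0,0,0]}]')| egrep 'pos|contact'
```

```text
ee_pos: [0.5192, -0.1426, 0.0836]
contact_force: [-4.9, 0.6, 2.1]
ee_pos: [0.5187, -0.1438, 0.0836]
contact_force: [-4.9, 2.6, 2.5]
ee_pos: [0.5182, -0.1457, 0.0836]
contact_force: [-4.9, 3.5, 2.3]
ee_pos: [0.5179, -0.1465, 0.0836]
contact_force: [-4.1, 2.6, 2.7]
ee_pos: [0.5176, -0.1475, 0.0836]
contact_force: [-4.1, 3.5, 2.3]
ee_pos: [0.5173, -0.1485, 0.0836]
contact_force: [-3.5, 3.1, 2.2]
```

```bash
(python3 -m creep '[{"offset":[-0.008,-0.024,0],"rot":[0,0,0]},{"offset":[0,0,0],"rot":[0,0,0]}]'
python3 -m creep '[{"offset":[-0.008,-0.024,0],"rot":[0,0,0]},{"offset":[0,0,0],"rot":[0,0,0]}]'
python3 -m creep '[{"offset":[-0.008,-0.024,0],"rot":[0,0,0]},{"offset":[0,0,0],"rot":[0,0,0]}]'
python3 -m creep '[{"offset":[-0.008,-0.024,0],"rot":[0,0,0]},{"offset":[0,0,0],"rot":[0,0,0]}]')| egrep 'pos|contact'
```

```text
ee_pos: [0.517, -0.1494, 0.0836]
contact_force: [-3.5, 2.4, 1.8]
ee_pos: [0.5166, -0.1504, 0.0836]
contact_force: [-3.6, 3.7, 3.1]
ee_pos: [0.5163, -0.1515, 0.0836]
contact_force: [-3.6, 3.5, 2.1]
ee_pos: [0.516, -0.1524, 0.0836]
contact_force: [-3.6, 1.7, 2.3]
```

```bash
(python3 -m creep '[{"offset":[-0.008,-0.024,0],"rot":[0,0,0]},{"offset":[0,0,0],"rot":[0,0,0]}]'
python3 -m creep '[{"offset":[-0.008,-0.024,0],"rot":[0,0,0]},{"offset":[0,0,0],"rot":[0,0,0]}]'
python3 -m creep '[{"offset":[-0.008,-0.024,0],"rot":[0,0,0]},{"offset":[0,0,0],"rot":[0,0,0]}]')| egrep 'pos|contact|time'
```

```text
time_s: 19.52
ee_pos: [0.5157, -0.1533, 0.0836]
contact_force: [-3.9, 3.6, 1.9]
time_s: 19.77
ee_pos: [0.5156, -0.1539, 0.0835]
contact_force: [-2.7, 4.2, 2.2]
time_s: 20.02
ee_pos: [0.5154, -0.1544, 0.0835]
contact_force: [-1.7, 6.2, 2.9]
```

```bash
(python3 -m creep '[{"offset":[-0.008,-0.024,0],"rot":[0,0,0]},{"offset":[0,0,0],"rot":[0,0,0]}]'
python3 -m creep '[{"offset":[0.059,0.19,0],"rot":[0,0,0]},{"offset":[0.059,0.19,0],"rot":[0,0,0]},{"offset":[0.059,0.19,0],"rot":[0,0,0]},{"offset":[0.059,0.19,0],"rot":[0,0,0]},{"offset":[0.059,0.19,0],"rot":[0,0,0]},{"offset":[0.059,0.19,0],"rot":[0,0,0]},{"offset":[0.059,0.19,0],"rot":[0,0,0]},{"offset":[0.059,0.19,0],"rot":[0,0,0]},{"offset":[0.059,0.19,0],"rot":[0,0,0]},{"offset":[0.059,0.19,0],"rot":[0,0,0]},{"offset":[0.059,0.19,0],"rot":[0,0,0]},{"offset":[0,0,0],"rot":[0,0,0]}]'
python3 -m creep '[{"offset":[0.015,0.048,0],"rot":[0,0,0]}]'
python3 -m creep '[{"offset":[0.015,0.048,0],"rot":[0,0,0]}]'
python3 -m creep '[{"offset":[0.015,0.048,0],"rot":[0,0,0]}]'
python3 -m creep '[{"offset":[0.015,0.048,0],"rot":[0,0,0]}]'
python3 -m creep '[{"offset":[0.015,0.048,0],"rot":[0,0,0]}]'
python3 -m creep '[{"offset":[0.015,0.048,0],"rot":[0,0,0]}]')| egrep 'pos|contact|time'
```

```text
time_s: 20.27
ee_pos: [0.5152, -0.1549, 0.0836]
contact_force: [-1.8, 8.3, 2.4]
time_s: 21.78
ee_pos: [0.5413, -0.0716, 0.0836]
contact_force: [1.1, 2.5, -3.2]
time_s: 21.9
ee_pos: [0.5414, -0.071, 0.0836]
contact_force: [-1.5, -1.6, -2.3]
time_s: 22.02
ee_pos: [0.542, -0.0693, 0.0836]
contact_force: [-0.9, -1.6, -2.2]
time_s: 22.15
ee_pos: [0.5426, -0.0672, 0.0836]
contact_force: [-0.1, -2.3, -2.9]
time_s: 22.28
ee_pos: [0.5433, -0.0652, 0.0836]
contact_force: [-0.5, -2.1, -2.8]
time_s: 22.4
ee_pos: [0.5437, -0.0638, 0.0837]
contact_force: [-1.9, -6.9, -3.4]
time_s: 22.52
ee_pos: [0.5441, -0.0626, 0.0837]
contact_force: [-2.5, -9.3, -2.9]
```

```bash
(python3 -m creep '[{"offset":[0.015,0.048,0],"rot":[0,0,0]}]'
python3 -m creep '[{"offset":[0.015,0.048,0],"rot":[0,0,0]}]'
python3 -m creep '[{"offset":[0.015,0.048,0],"rot":[0,0,0]}]'
python3 -m creep '[{"offset":[0.015,0.048,0],"rot":[0,0,0]},{"offset":[0,0,0],"rot":[0,0,0]},{"offset":[0,0,0],"rot":[0,0,0]}]')| egrep 'pos|contact|time'
```

```text
time_s: 22.65
ee_pos: [0.5445, -0.0614, 0.0837]
contact_force: [-4.2, -12.1, -2.9]
time_s: 22.78
ee_pos: [0.545, -0.0597, 0.0837]
contact_force: [-4.0, -11.1, -0.8]
time_s: 22.9
ee_pos: [0.5456, -0.0578, 0.0837]
contact_force: [-4.1, -12.0, -1.9]
time_s: 23.28
ee_pos: [0.5465, -0.0548, 0.0837]
contact_force: [-1.4, -6.4, -2.8]
```

```bash
(python3 -m creep '[{"offset":[-0.008,-0.025,0],"rot":[0,0,0]},{"offset":[0,0,0],"rot":[0,0,0]}]'
python3 -m creep '[{"offset":[0,0,0],"rot":[0,0,0]},{"offset":[0,0,0],"rot":[0,0,0]},{"offset":[0,0,0],"rot":[0,0,0]},{"offset":[0,0,0],"rot":[0,0,0]},{"offset":[0,0,0],"rot":[0,0,0]},{"offset":[0,0,0],"rot":[0,0,0]}]' 1
python3 -m creep '[{"offset":[0,0,0.5],"rot":[0,0,0]},{"offset":[0,0,0.5],"rot":[0,0,0]},{"offset":[0,0,0.5],"rot":[0,0,0]},{"offset":[0,0,0.5],"rot":[0,0,0]},{"offset":[0,0,0.5],"rot":[0,0,0]},{"offset":[0,0,0.5],"rot":[0,0,0]},{"offset":[0,0,0.5],"rot":[0,0,0]},{"offset":[0,0,0],"rot":[0,0,0]},{"offset":[0,0,0],"rot":[0,0,0]}]')
python3 - <<'E'
from h import *
f=ctrl.grab_frame("wrist");cv2.imwrite("pics/w2.png",f["image"])
E
```

```text
time_s: 23.52
ee_pos: [0.5465, -0.0549, 0.0837]
orientation: [-3.141, 0.0, 2.83]
contact_force: [-0.9, -4.9, -3.4]
width: 0.0232
finger_force: 30.0
time_s: 24.28
ee_pos: [0.5464, -0.0545, 0.0836]
orientation: [3.142, -0.0, 2.83]
contact_force: [-0.3, -0.2, -0.1]
width: 0.0813
finger_force: 0.0
time_s: 25.4
ee_pos: [0.546, -0.0544, 0.2226]
orientation: [3.142, -0.001, 2.83]
contact_force: [0.7, 0.2, 0.3]
width: 0.092
finger_force: 0.0
```

View pics/w2.png

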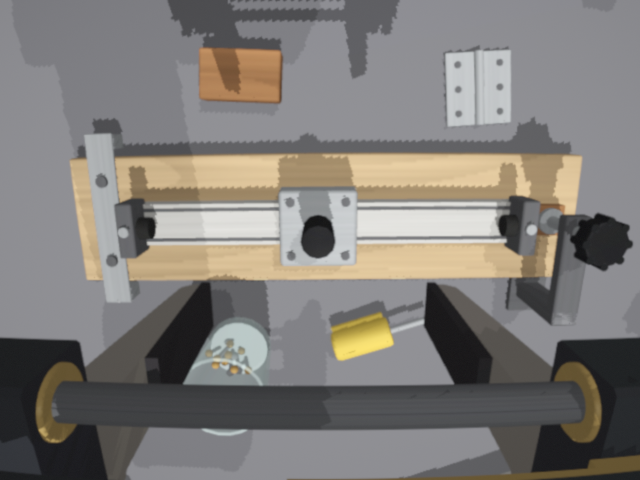

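The carriage plate is at (318,227) with the knob still central between the open jaws, so it stayed where I left it. The bystanders look undisturbed and the gripper is clear.

```bash
python3 -c "
from rig import ctrl
print(ctrl.hand_in())"
```

```text
the job is handed in; nothing more can be done
None
```

I handed the job in at about 25 s, but the hand-in gave no verdict: both buffers were touched gently (about 8–9 N on the tool), and the carriage was left released on the middle of the tight spot, about 9 mm from mid rail towards the strap end.

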